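# Turn up the cup warmer's sunken dial

## Task

The tongs have been left lying across the well in the cup warmer's front deck, where its dial sits. First lay them flat in the black tray and let go of them; then reach into the well and turn the dial clockwise (seen from above) all the way to its end stop, in at least two grips: let go of it about midway and take a fresh hold. Leave the tongs in the tray and do not disturb the jam tub on the warmer or the other things on the table.

Things in the scene. Friction and masses are not known exactly. Their poses are not given: they have to be found in the camera images.
- warmer: Cup warmer, an aluminium box fixed on the table, 212 (x) x 240 (y) x 60 mm high. Origin: centre of its underside; x points from the front deck to the rear, where two round hot spots (92 mm across, tops at 63 mm) lie at x = 60, y = +-60 mm. The flat front deck (x = -105 to 13 mm, top at 60 mm) has one round well for the dial, ringed by small ribs; the one long, wide rib marks the end stop.
- well_rim (a point): Centre of the well's mouth, level with the deck (in the warmer's frame x = -46, y = 0, z = 60 mm). The well is a round hole 92 mm across with upright walls, 42 mm deep; fingers opened wider than about 80 mm over their backs do not fit into it.
- dial_grip (a point): On the dial's vertical axis, mid-well, at the dial's top, 4 mm below the deck. The dial is a black bar 62 mm long x 16 mm wide with upright sides 32 mm tall; below it a round skirt 66 mm across, whose top is 33 mm below this point. The point's x runs along the bar to its round pointing end (inlaid steel line on top), y across the bar, z up.
- dial (a joint): Dial angle in rad, growing clockwise seen from above; 0 is lowest, 4.4 the end stop (full heat). The bar's pointing end stands 2.2 minus this value counter-clockwise from the warmer's x axis. Starts at 0.4 to 1.2. Stays where it is left; friction about 0.06 N m.
- tongs: Kitchen tongs lying flat on the deck across the well, their length roughly along the warmer's y. 224 mm long (own y), two arms side by side, 56 mm over their solid outer sides (own x -28 to 28 mm), up to 15 mm tall, 0.08 to 0.17 kg. Origin: centre of the underside, near the balance point; take them there across both arms, from above.
- tray: Black plastic tray fixed on the table, 175 mm (x) x 285 mm (y) x 13 mm, inside 164 x 276 mm. Origin: centre of its underside; the inner floor is 3 mm above it; rim 13 mm. The tongs lie flat in it only lengthwise (their y along its y, either way round).
- jam_tub: Small flat portion tub of jam with a pale lid, 37 x 50 x 16 mm, standing on the warmer's left rear hot spot; bystander. Origin: centre of its underside.
- sugar_caddy: Small black box of sugar packets, 52 x 66 x 71 mm, on the table; bystander. Origin: centre of its underside.
- apple: Red apple, about 70 mm, on the table; bystander. Origin: centre of its underside.
- mug: White mug with handle, 90 x 130 x 96 mm, on the table; bystander. Origin: centre of its underside.

How it is judged:
By the outcome, as a careful person would: the job done as asked, in the order asked, and still so for the second after the job is handed in, with the robot touching nothing.
It also fails if it takes over 72 s, if anything falls off the work surface, if the arm or the gripper's body presses on something with over 40 N, if the wrist force passes 120 N, or if a joint passes its speed limit or range.

## Robot

A 6-joint arm with a two-finger parallel gripper is mounted at the origin on a cart in front of the work surface, level with it; the furniture and walls round the work are solid. World frame = base frame: x ahead of the robot, y to its left, z up, the work surface at z = 0. Lengths are in m, angles in degrees, forces in N, time in s.
With the tool pointing down it reaches from about 0.375 to 0.9 m from the base axis. Payload 3.1 kg.
Tool frame: the origin (TCP) lies on the centre line of the jaws, within the pads' length; the fingertips stand 25 mm ahead of it and the grasp point (between the pads) lies 6 mm ahead of it; y points along the fingers, x is the direction in which the jaws open and shut, and the axes are right-handed (so a half turn about y gives the same grasp; the last joint's range is limited). The gripper opens to 87 mm and grips with 3 to 60 N. Pads are 19 mm wide; open, the fingers measure 117 mm over their backs; the gripper's body (75 mm by 190 mm) begins 51 mm behind the grasp point.
Start: joints at [56.121, 30.224, 82.088, -0, 67.689, -10.227], TCP at [0.251, 0.572, 0.248] pointing down, gripper open.
Joint ranges: [-176.69, 176.69], [-43.24, 126.21], [12.49, 139.97], [-82, 262], [0, 151.66], [-163.58, 163.58]. Speed limits (degrees/s): [159.86, 159.86, 180, 180, 180, 180].

## Interface

Orientations are given as a 3x3 rotation matrix whose columns are the frame's x, y, z axes.
In Python, from rig import * gives the robot as it stands.
- The arm moves only by the tool play_rows, never from a script. Its argument "commands" is a list of rows, each a list of 2 entries, a list of its own where there are three numbers: the shift along the world's x, y, z in m, then the turn, a rotation vector about the world's x, y, z in rad. A call has 1 to 10 rows; each row is the pose to reach, as a shift and turn from the pose commanded when the call began; what a row does not reach only later rows make up. A row lasts 1/8 s, in which the tool goes at most 62.5 mm and 10.7 degrees, less where a joint would pass 70% of its speed; a pose out of reach is approached as far as the arm can. A call with a gripper value outside its range is refused whole. "gripper" is the finger opening in m, from 0 to 0.087, set as the call begins (left out, the last holds). The fingers move at their own pace and stop on an object; the grip force is fixed at half the most. Time passes only in rows, so rows that repeat a pose let the fingers close. It gives the time, the measured TCP pose, the force and the opening at its end, in the units of the state.
- read_state(): the state, without advancing time (a new reading comes with each control period).
- capture(name): name is "scene" or "top"; returns a dict with "frame" (400x640x3 uint8, red, green, blue), "depth" (400x640 float32, m along the optical axis (not along the pixel's ray), 0 where there is no reading), "mtx" (3x3 intrinsics, pixels), "cam_to_world" (4x4, takes a point from camera to world coordinates). Camera axes: x right, y down, z forward; pixel columns grow to the right and rows downward; lengths in m; the calibration is good to about 2 mm. A picture is of the moment at which its call begins.
- hand_in(): hands the job in, once; it reports no verdict.
The state is a dict: "time_s": time; "joint_positions": joint angles; "qvel": joint speeds; "tau": joint torques, N m; "position": TCP position; "tcp_rot": TCP orientation; "force": force on the tool from outside, world axes, zero at the start; "moment": the same for the moment, N m; "opening": opening from 0.0 (shut) to 1.0 (fully open).
Only numpy, scipy, OpenCV 4.12 (cv2) and the standard library are available. Lean on these libraries where they do the work, as an engineer would, in place of code of your own. Each camera call takes 0.05 s, during which the arm holds its last target. There are 200 camera calls.

## Working session

There is one attempt and no reset: what is moved stays moved. The work goes in short steps, Python scripts to look and compute and a tool call to move; the robot and the scene stay as the last step left them, time stands still between calls to the robot, and variables do not carry over. Pictures are saved under pics/ and viewed, about 8 in all and at most 12, crops included, and the job is handed in when it is done.

Besides the shell and the picture viewer there is one more tool, called as name(argument=value, ...) on one line, values as JSON. play_rows: Moves the arm, as the interface text tells. Its arguments: {"type":"object","properties":{"commands":{"type":"array"},"gripper":{"type":"number"}},"required":["commands"]}

```bash
mkdir -p pics; cat > h.py <<'E'
from rig import *
import numpy as np, cv2
def snap(n,f):
    c=capture(n); cv2.imwrite('pics/'+f+'.png',c['frame'][:,:,::-1]); np.savez('/tmp/'+f+'.npz',**c); return c
def cloud(c):
    d=c['depth'];v,u=np.mgrid[:d.shape[0],:d.shape[1]];K=c['mtx']
    p=np.stack([(u-K[0,2])/K[0,0]*d,(v-K[1,2])/K[1,1]*d,d,np.ones_like(d)],-1)@c['cam_to_world'].T
    return p[...,:3]
E
python3 - <<'E'
from h import *
a=snap('top','t0');b=snap('scene','s0')
for c in(a,b):print(c['cam_to_world'].round(3),c['mtx'])
cv2.imwrite('pics/both.png',cv2.resize(np.vstack([a['frame'],b['frame']])[:,:,::-1],(480,600)))
s=read_state();print(s)
E
```

```text
[[-0.017 -0.999  0.05   0.44 ]
 [-1.     0.016 -0.012 -0.028]
 [ 0.011 -0.05  -0.999  1.251]
 [ 0.     0.     0.     1.   ]] [[369.43196482   0.         325.37104309]
 [  0.         369.43196482 196.25331699]
 [  0.           0.           1.        ]]
[[ 0.75  -0.497  0.437  0.03 ]
 [-0.662 -0.563  0.495 -0.618]
 [ 0.    -0.661 -0.751  0.917]
 [ 0.     0.     0.     1.   ]] [[362.77134181   0.         319.95156752]
 [  0.         362.77134181 198.35638032]
 [  0.           0.           1.        ]]
{'time_s': 0.1, 'joint_positions': array([ 5.61215629e+01,  3.02732258e+01,  8.21473232e+01, -1.74490421e-03,
        6.76894382e+01, -1.02261338e+01]), 'qvel': array([ 0.00214356, -0.10550302, -0.07637893, -0.04004712,  0.02551807,
        0.01908165]), 'tau': array([-2.85014012e-04, -4.40985596e+01, -1.77151966e+01,  6.34791492e-02,
        5.33019262e-02, -3.40064139e-05]), 'position': array([0.25037186, 0.57200871, 0.24668343]), 'tcp_rot': array([[ 4.01173774e-01, -1.04667850e-03, -9.16001369e-01],
       [ 9.16000008e-01, -1.60943224e-03,  4.01175018e-01],
       [-1.89414340e-03, -9.99998157e-01,  3.13095507e-04]]), 'force': array([-0.03000085, -0.33392114,  0.40147088]), 'moment': array([ 0.04485427,  0.00071196, -0.00097722]), 'opening': 1.0011889678518728}
```

View pics/t0.png

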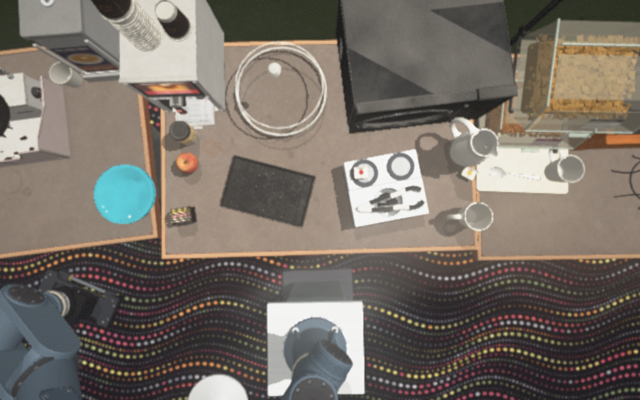

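View pics/s0.png

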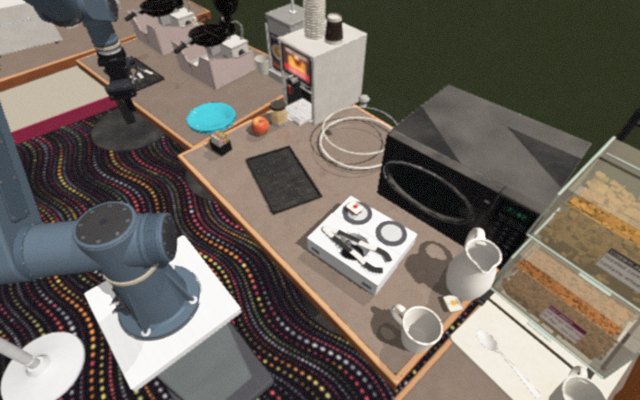

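The top view shows the warmer around (388,188) with the tongs at (392,202), the tray at (268,190), the jam tub at (362,172), the apple at (186,162), the caddy at (180,215) and mugs on the right. Next I measure from the top cloud.

```bash
python3 - <<'E'
from h import *
c=np.load('/tmp/t0.npz');P=cloud(c);f=c['frame'].astype(int)
def rect(m,name):
    m=m.astype(np.uint8);n,l,s,_=cv2.connectedComponentsWithStats(m,connectivity=8)
    i=1+np.argmax(s[1:,4]);q=P[l==i][:,:2].astype(np.float32)
    r=cv2.minAreaRect(q*1000);print(name,len(q),np.round(r[0],1),np.round(r[1],1),round(r[2],1),'z',np.median(P[l==i][:,2]).round(4));return l==i
v,u=np.mgrid[:400,:640]
box=lambda a,b,c,d:(u>a)&(u<b)&(v>c)&(v<d)
z=P[...,2]
w=rect(box(335,440,140,240)&(z>.045)&(z<.09),'warmer')
t=rect(box(210,325,145,235)&(f.sum(2)<150)&(z<.03),'tray')
print('table z',np.median(z[box(325,340,190,210)]))
print('cand deck z', np.percentile(z[w],[5,25,50,75,95]))
c=np.load('/tmp/s0.npz');P=cloud(c);f=c['frame'].astype(int);z=P[...,2]
rect(box(290,425,185,295)&(z>.045)&(z<.09),'warmer s')
rect(box(235,330,135,220)&(f.sum(2)<150)&(z<.03),'tray s')
print('table z',np.median(z[box(255,275,210,225)]))
a=cv2.resize(np.load('/tmp/t0.npz')['frame'][140:235,335:440],None,fx=5,fy=5,interpolation=2)
b=cv2.resize(f[185:295,300:425].astype(np.uint8),None,fx=3,fy=3,interpolation=2)
im=np.zeros((475,910,3),np.uint8);im[:475,:525]=a;im[:330,530:905]=b
im=cv2.resize(im,(796,416))
cv2.imwrite('pics/c0.png',im[:,:,::-1])
E
```

```text
warmer 4547 [ 525.7 -237.5] [212.3 240.9] 9.7 z 0.0618Traceback (most recent call last):
  File "<stdin>", line 11, in <module>
  File "<stdin>", line 5, in rect
    return _wrapfunc(a, 'argmax', axis=axis, out=out, **kwds)
    return bound(*args, **kwds)
ValueError: attempt to get argmax of an empty sequence
```

```bash
cat >> h.py <<'E'
def onplane(c,u,v,z):
    K=c['mtx'];T=c['cam_to_world'];u=np.asarray(u,float);v=np.asarray(v,float)
    r=np.stack([(u-K[0,2])/K[0,0],(v-K[1,2])/K[1,1],np.ones_like(u)],-1)@T[:3,:3].T
    return T[:3,3]+r*((z-T[2,3])/r[...,2])[...,None]
E
python3 - <<'E'
from h import *
v,u=np.mgrid[:400,:640]
box=lambda a,b,c,d:(u>a)&(u<b)&(v>c)&(v<d)
for n,tb,wb in(('t0',(210,325,145,235),(335,440,140,240)),('s0',(235,330,135,220),(290,425,185,295))):
    c=np.load('/tmp/%s.npz'%n);f=c['frame'].astype(int);P=cloud(c);z=P[...,2]
    print(n,'tray rgb',f[190,268],f[180,285],'z',z[190,268],z[180,285])
    m=(box(*tb)&(f.sum(2)<190)).astype(np.uint8);m=cv2.morphologyEx(m,cv2.MORPH_OPEN,np.ones((5,5)))
    k,l,s,_=cv2.connectedComponentsWithStats(m);m=l==1+np.argmax(s[1:,4])
    q=onplane(c,u[m],v[m],.012)[:,:2]
    r=cv2.minAreaRect((q*1000).astype(np.float32));print('tray',r)
    m=box(*wb)&(z>.045)&(z<.09)
    m=cv2.morphologyEx(m.astype(np.uint8),cv2.MORPH_OPEN,np.ones((3,3)))>0
    print('warmer',cv2.minAreaRect((P[m][:,:2]*1000).astype(np.float32)))
g=lambda n:np.load('/tmp/%s.npz'%n)['frame']
a=cv2.resize(g('t0')[140:235,335:440],None,fx=5,fy=5,interpolation=2)
b=cv2.resize(g('s0')[185:295,300:425],None,fx=3,fy=3,interpolation=2)
im=np.zeros((475,910,3),np.uint8);im[:475,:525]=a;im[:330,530:905]=b
cv2.imwrite('pics/c0.png',cv2.resize(im,(796,416))[:,:,::-1])
E
```

```text
t0 tray rgb [83 80 77] [76 71 69] z -0.0005880023507518484 0.0006596253328758905Traceback (most recent call last):
  File "<stdin>", line 8, in <module>
    return _wrapfunc(a, 'argmax', axis=axis, out=out, **kwds)
    return bound(*args, **kwds)
ValueError: attempt to get argmax of an empty sequence
```

```bash
cat > m.py <<'E'
from h import *
v,u=np.mgrid[:400,:640]
box=lambda a,b,c,d:(u>a)&(u<b)&(v>c)&(v<d)
g=lambda n:np.load('/tmp/%s.npz'%n)['frame']
a=cv2.resize(g('t0')[140:235,335:440],None,fx=5,fy=5,interpolation=2)
b=cv2.resize(g('s0')[185:295,300:425],None,fx=3,fy=3,interpolation=2)
im=np.zeros((475,910,3),np.uint8);im[:475,:525]=a;im[:330,530:905]=b
cv2.imwrite('pics/c0.png',cv2.resize(im,(796,416))[:,:,::-1])
for n,tb,wb in(('t0',(210,325,145,235),(335,440,140,240)),('s0',(235,330,135,220),(290,425,185,295))):
    c=np.load('/tmp/%s.npz'%n);f=c['frame'].astype(int);P=cloud(c);z=P[...,2]
    gr=np.uint8(f.sum(2)//3);B=box(*tb);th,_=cv2.threshold(gr[B],0,255,cv2.THRESH_OTSU);print(n,'otsu',th,np.percentile(gr[B],[5,25,50,75,95]))
    m=(B&(gr<=th)).astype(np.uint8);m=cv2.morphologyEx(m,cv2.MORPH_OPEN,np.ones((5,5)))
    k,l,s,_=cv2.connectedComponentsWithStats(m);m=l==1+np.argmax(s[1:,4])
    q=onplane(c,u[m],v[m],.012)[:,:2]
    print('tray',cv2.minAreaRect((q*1000).astype(np.float32)))
    m=box(*wb)&(z>.045)&(z<.09)
    m=cv2.morphologyEx(m.astype(np.uint8),cv2.MORPH_OPEN,np.ones((3,3)))>0
    print('warmer',cv2.minAreaRect((P[m][:,:2]*1000).astype(np.float32)))
E
python3 m.py
```

```text
t0 otsu 110.0 [ 70.  76. 140. 146. 149.]
tray ((524.010498046875, 152.82891845703125), (289.090576171875, 179.99612426757812), 74.50881958007812)
warmer ((525.73974609375, -237.47903442382812), (212.27066040039062, 240.89712524414062), 9.669435501098633)
s0 otsu 101.0 [ 52.  63. 136. 143. 147.]
tray ((521.9266357421875, 144.48887634277344), (294.23486328125, 182.51309204101562), 74.25684356689453)
warmer ((576.3012084960938, -230.5553741455078), (318.2422790527344, 241.85069274902344), 9.452241897583008)
```

View pics/c0.png

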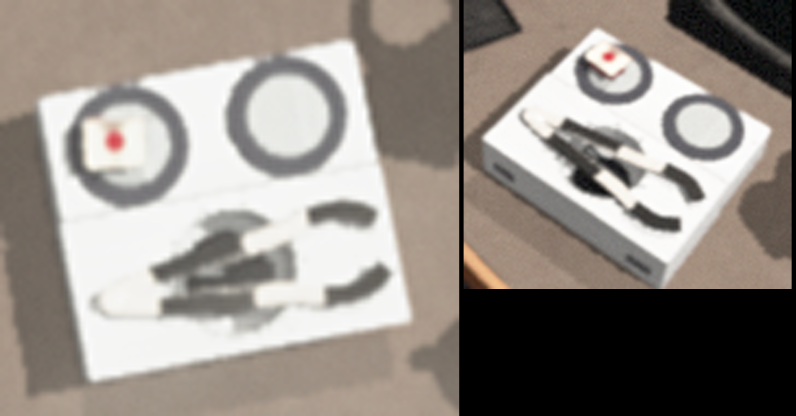

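The crop shows the tongs' hinge end on the left at (95,300) and the spread ends on the right at about (380,215) and (388,270). The dial is seen between the arms at (235,275). I measure the tongs on the deck next.

```bash
cat >> h.py <<'E'
W=np.array([.5257,-.2375]);wy=np.radians(9.67);RW=np.array([[np.cos(wy),-np.sin(wy)],[np.sin(wy),np.cos(wy)]])
E
python3 - <<'E'
from h import *
print('well',W+RW@[-.046,0])
v,u=np.mgrid[:400,:640]
for n in('t0','s0'):
    c=np.load('/tmp/%s.npz'%n);f=c['frame'].astype(int);P=cloud(c)
    L=(P[...,:2]-W)@RW;z=P[...,2]
    D=(L[...,0]>-.1)&(L[...,0]<.008)&(abs(L[...,1])<.117)
    print(n,'deck z',np.percentile(z[D],[10,30,50,70,90,97]).round(4))
    m=(D&(z>.0655)&(z<.09)).astype(np.uint8)
    k,l,s,_=cv2.connectedComponentsWithStats(m,connectivity=8);m=l==1+np.argmax(s[1:,4])
    r=cv2.minAreaRect((L[m]*1000).astype(np.float32));print(m.sum(),r)
    q=L[m]*1000
    for y in range(-110,115,20):
        k=abs(q[:,1]-y)<10
        if k.any():print(y,q[k,0].min().round(),q[k,0].max().round(),k.sum())
E
```

```text
well [ 0.48035359 -0.24522677]
t0 deck z [0.0301 0.0589 0.061  0.0638 0.0706 0.0726]
611 ((-46.063385009765625, -3.9090728759765625), (211.96751403808594, 75.87178039550781), 89.02574157714844)
-110 -77.0 -15.0 31
-90 -85.0 -10.0 63
-70 -85.0 -9.0 58
-50 -83.0 -11.0 61
-30 -79.0 -21.0 52
-10 -76.0 -22.0 59
10 -74.0 -22.0 64
30 -74.0 -25.0 68
50 -70.0 -30.0 62
70 -66.0 -34.0 49
90 -63.0 -39.0 41
110 -52.0 -46.0 3
s0 deck z [-0.7471  0.0167  0.0584  0.0605  0.0688  0.0703]
745 ((-58.53447723388672, -10.0406494140625), (79.4205551147461, 214.9254913330078), 9.722989082336426)
-110 -81.0 -14.0 55
-90 -85.0 -9.0 85
-70 -87.0 -6.0 82
-50 -83.0 -15.0 69
-30 -79.0 -19.0 60
-10 -77.0 -21.0 75
10 -76.0 -22.0 78
30 -73.0 -25.0 73
50 -72.0 -29.0 69
70 -66.0 -31.0 58
90 -63.0 -38.0 39
110 -52.0 -46.0 2
```

play_rows(commands=[[[0.06,-0.03,0],[0,0,-0.15]],[[0.12,-0.08,0],[0,0,-0.33]],[[0.17,-0.14,0],[0,0,-0.5]],[[0.2,-0.2,0],[0,0,-0.65]],[[0.22,-0.26,0],[0,0,-0.8]],[[0.23,-0.32,0],[0,0,-0.95]],[[0.23,-0.38,0],[0,0,-0.95]],[[0.23,-0.44,0],[0,0,-0.95]],[[0.23,-0.5,0],[0,0,-0.95]],[[0.23,-0.56,0],[0,0,-0.95]]], gripper=0.087)

```text
time_s: 1.35
position: [0.4803, 0.0365, 0.2474]
tcp_rot: [[0.978, 0.0, -0.207], [0.207, 0.0, 0.978], [0.0, -1.0, 0.0]]
force: [0.5, 0.0, 1.1]
opening: 1.0
```

play_rows(commands=[[[0,-0.06,0],[0,0,-0.04]],[[0,-0.12,0],[0,0,-0.04]],[[-0.002,-0.18,0],[0,0,-0.04]],[[-0.0025,-0.23,-0.02],[0,0,-0.04]],[[-0.0025,-0.2606,-0.06],[0,0,-0.04]],[[-0.0025,-0.2606,-0.1],[0,0,-0.04]],[[-0.0025,-0.2606,-0.12],[0,0,-0.04]],[[-0.0025,-0.2606,-0.12],[0,0,-0.04]]])

```text
time_s: 2.35
position: [0.4768, -0.2215, 0.1258]
tcp_rot: [[0.986, -0.004, -0.167], [0.167, 0.003, 0.986], [-0.003, -1.0, 0.004]]
force: [0.2, 0.0, 0.8]
opening: 0.998
```

```bash
python3 - <<'E'
from h import *
b=snap('scene','s1');a=snap('top','t1')
A=cv2.resize(a['frame'][140:240,335:440],None,fx=3.7,fy=3.7,interpolation=2)
B=cv2.resize(b['frame'][150:310,290:440],None,fx=2.7,fy=2.7,interpolation=2)
im=np.zeros((432,800,3),np.uint8);im[:A.shape[0],:A.shape[1]]=A;im[:B.shape[0],392:392+B.shape[1]]=B
cv2.imwrite('pics/c1.png',im[:,:,::-1]);s=read_state();print(s['position'],s['tcp_rot'][:,0],s['force'])
E
```

```text
[ 0.47834167 -0.22233133  0.12783718] [9.85908900e-01 1.67282998e-01 1.96510381e-04] [0.19464778 0.42617597 0.55754336]
```

View pics/c1.png

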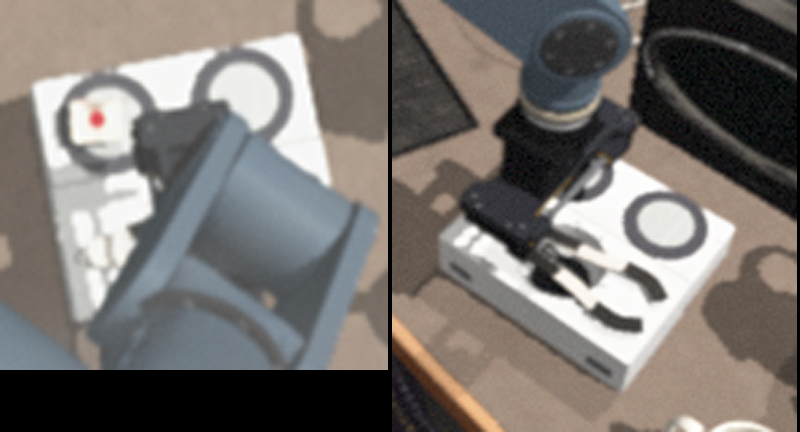

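The picture shows the gripper over the well with its jaws across the tongs, still about 26 mm too far left. I correct that and go down.

play_rows(commands=[[[0,-0.0263,0],[0,0,0]],[[0,-0.0263,-0.01],[0,0,0]],[[0,-0.0263,-0.025],[0,0,0]],[[0,-0.0263,-0.0393],[0,0,0]],[[0,-0.0263,-0.0393],[0,0,0]],[[0,-0.0263,-0.0393],[0,0,0]]])

```text
time_s: 3.2
position: [0.4781, -0.2481, 0.088]
tcp_rot: [[0.986, -0.001, -0.168], [0.168, 0.0, 0.986], [-0.0, -1.0, 0.001]]
force: [-0.5, -0.2, 0.3]
opening: 1.002
```

play_rows(commands=[[[0,0,0],[0,0,0]],[[0,0,0],[0,0,0]],[[0,0,0],[0,0,0]],[[0,0,0],[0,0,0]],[[0,0,0],[0,0,0]],[[0,0,0],[0,0,0]],[[0,0,0],[0,0,0]],[[0,0,0],[0,0,0]]], gripper=0.03)

```text
time_s: 4.2
position: [0.4784, -0.2487, 0.0885]
tcp_rot: [[0.986, 0.001, -0.167], [0.167, -0.0, 0.986], [0.001, -1.0, -0.001]]
force: [1.0, -0.8, 3.8]
opening: 0.64
```

play_rows(commands=[[[0,0,0.015],[0,0,0]],[[0,0,0.04],[0,0,0]],[[0,0,0.07],[0,0,0]],[[0.005,0.03,0.08],[0,0,-0.05]],[[0.01,0.07,0.08],[0,0,-0.1]],[[0.015,0.11,0.08],[0,0,-0.16]],[[0.02,0.16,0.08],[0,0,-0.22]],[[0.03,0.21,0.08],[0,0,-0.28]],[[0.035,0.26,0.08],[0,0,-0.34]],[[0.04,0.31,0.08],[0,0,-0.4]]])

```text
time_s: 5.45
position: [0.5176, 0.063, 0.1687]
tcp_rot: [[0.973, -0.001, 0.232], [-0.232, -0.0, 0.973], [-0.001, -1.0, -0.0]]
force: [2.2, -0.5, -1.0]
opening: 0.638
```

play_rows(commands=[[[0.003,0.04,0],[0,0,-0.03]],[[0.0046,0.07,0],[0,0,-0.039]],[[0.0046,0.0896,0],[0,0,-0.039]],[[0.0046,0.0896,-0.02],[0,0,-0.039]],[[0.0046,0.0896,-0.05],[0,0,-0.039]],[[0.0046,0.0896,-0.07],[0,0,-0.039]],[[0.0046,0.0896,-0.07],[0,0,-0.039]],[[0.0046,0.0896,-0.07],[0,0,-0.039]]])

```text
time_s: 6.45
position: [0.5231, 0.1508, 0.0989]
tcp_rot: [[0.963, 0.001, 0.268], [-0.268, -0.0, 0.963], [0.001, -1.0, 0.0]]
force: [-0.2, -0.7, -1.5]
opening: 0.639
```

```bash
python3 - <<'E'
from h import *
b=snap('scene','s2');a=snap('top','t2')
A=cv2.resize(a['frame'][130:250,200:340],None,fx=2.8,fy=2.8,interpolation=2)
B=cv2.resize(b['frame'][110:250,220:370],None,fx=2.7,fy=2.7,interpolation=2)
im=np.zeros((400,800,3),np.uint8);im[:A.shape[0],:A.shape[1]]=A;im[:B.shape[0],395:395+B.shape[1]]=B
cv2.imwrite('pics/c2.png',im[:,:,::-1]);s=read_state();print(s['position'],s['tcp_rot'][:,0],s['force'],s['opening'])
E
```

```text
[0.52346928 0.15097967 0.09933533] [ 0.96345803 -0.26785203  0.00197582] [ 0.6269673  -0.14976551 -0.8815009 ] 0.6423224383026042
```

View pics/c2.png

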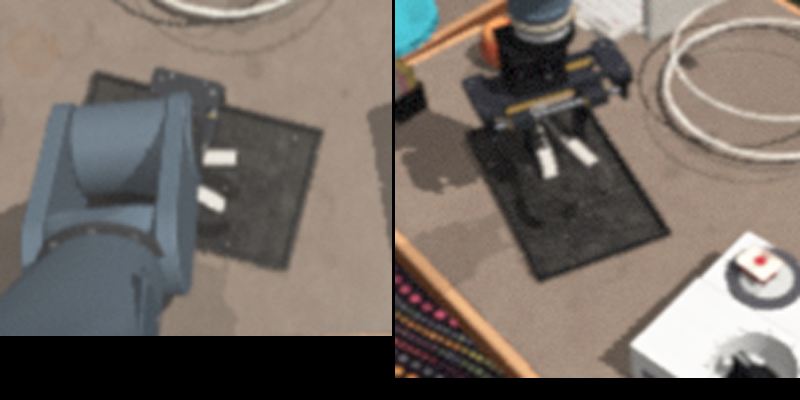

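The tongs hang level over the tray with their light sections at top-view (220,158) and (210,200). The jaws are aligned with the tray, so I lower.

play_rows(commands=[[[0,0,-0.02],[0,0,0]],[[0,0,-0.04],[0,0,0]],[[0,0,-0.055],[0,0,0]],[[0,0,-0.062],[0,0,0]],[[0,0,-0.0665],[0,0,0]],[[0,0,-0.0665],[0,0,0]],[[0,0,-0.0665],[0,0,0]],[[0,0,-0.0665],[0,0,0]]])

```text
time_s: 7.55
position: [0.5229, 0.1511, 0.0321]
tcp_rot: [[0.964, 0.001, 0.268], [-0.268, 0.0, 0.964], [0.001, -1.0, 0.0]]
force: [-0.7, -0.0, -1.3]
opening: 0.639
```

play_rows(commands=[[[0,0,-0.0007],[0,0,0]],[[0,0,-0.0015],[0,0,0]],[[0,0,-0.0015],[0,0,0]],[[0,0,-0.0015],[0,0,0]]])

```text
time_s: 8.05
position: [0.5229, 0.1511, 0.0314]
tcp_rot: [[0.964, 0.001, 0.268], [-0.268, 0.0, 0.964], [0.001, -1.0, 0.0]]
force: [-2.2, -0.2, 7.8]
opening: 0.641
```

play_rows(commands=[[[0,0,0],[0,0,0]],[[0,0,0],[0,0,0]],[[0,0,0],[0,0,0]],[[0,0,0],[0,0,0]],[[0,0,0],[0,0,0]],[[0,0,0],[0,0,0]]], gripper=0.087)

```text
time_s: 8.8
position: [0.5227, 0.1511, 0.0302]
tcp_rot: [[0.964, -0.0, 0.268], [-0.268, -0.0, 0.964], [-0.0, -1.0, -0.0]]
force: [0.5, -1.0, 0.2]
opening: 0.999
```

play_rows(commands=[[[0,0,0.01],[0,0,0]],[[0,0,0.03],[0,0,0]],[[0,0,0.06],[0,0,0]],[[0,0,0.1],[0,0,0]],[[0,0,0.15],[0,0,0]],[[-0.01,-0.04,0.15],[0,0,0]],[[-0.02,-0.09,0.15],[0,0,0]],[[-0.03,-0.14,0.15],[0,0,0]]])

```text
time_s: 9.8
position: [0.4924, 0.01, 0.1813]
tcp_rot: [[0.964, 0.002, 0.266], [-0.266, -0.0, 0.964], [0.002, -1.0, 0.0]]
force: [0.4, -0.6, 0.7]
opening: 1.001
```

```bash
python3 - <<'E'
from h import *
b=snap('scene','s3');a=snap('top','t3');s=read_state();print(s['position'],s['tcp_rot'][:,0],s['joint_positions'])
A=cv2.resize(a['frame'][130:250,200:340],None,fx=2.8,fy=2.8,interpolation=2)
B=cv2.resize(b['frame'][130:300,230:430],None,fx=2,fy=2,interpolation=2)
C=cv2.resize(a['frame'][165:235,350:435],None,fx=4.6,fy=4.6,interpolation=2)
im=np.zeros((600,800,3),np.uint8);im[:A.shape[0],:A.shape[1]]=A;im[:B.shape[0],395:395+B.shape[1]]=B
C=C[:264];im[336:336+C.shape[0],:C.shape[1]]=C
D=cv2.resize(b['frame'][205:275,310:410],None,fx=3.8,fy=3.8,interpolation=2)[:255];im[345:345+D.shape[0],400:400+D.shape[1]]=D
cv2.imwrite('pics/c3.png',im[:,:,::-1])
E
```

```text
[0.49209119 0.00734453 0.18100419] [ 9.62103142e-01 -2.72684942e-01  6.83165048e-04] [-1.21391973e+01  2.58741731e+01  1.04789722e+02 -9.13752764e-02
  4.93013790e+01  3.74449153e+00]
```

View pics/c3.png

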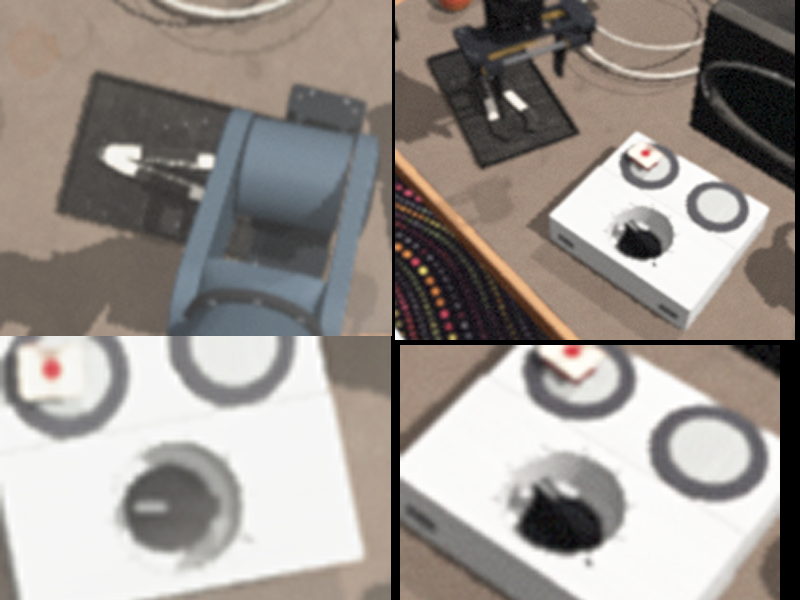

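The tongs lie in the tray, released: light hinge at (120,158) and the arms running along the tray. The warmer's well is clear, and the dial's steel line at (150,507) points left. I measure the bar angle now.

```bash
cat > dial.py <<'E'
from h import *
import sys
C=W+RW@[-.046,0]
v,u=np.mgrid[:400,:640]
for n in sys.argv[1:]:
    c=np.load('/tmp/%s.npz'%n);f=c['frame'].astype(int);P=cloud(c);z=P[...,2]
    L=(P[...,:2]-C)@RW*1000;m=(np.hypot(*np.moveaxis(L,-1,0))<38)&(z>.044)&(z<.064)
    q=L[m];
    if len(q)>20:
        mu=q.mean(0);w,V=np.linalg.eigh(np.cov((q-mu).T));d=V[:,1]
        print(n,'depth bar',len(q),'mean',mu.round(1),'sd',np.sqrt(w).round(1),'ang',np.degrees(np.arctan2(d[1],d[0])).round(1),'z',np.median(z[m]),cv2.minAreaRect(q.astype(np.float32)))
    Q=(onplane(c,u,v,.056)[...,:2]-C)@RW*1000
    r=np.hypot(Q[...,0],Q[...,1]);g=f.sum(2)/3
    i=(r<36)
    if n[0]=='t':
        o=np.argwhere(i);y0,x0=o.min(0);y1,x1=o.max(0)
        print(g[y0:y1+1,x0:x1+1].astype(int))
        for (rr,cc) in ((y0,x0),(y1,x1)):print(rr,cc,Q[rr,cc].round(1))
    b=f.max(2)
E
python3 dial.py t3 s3
```

```text
t3 depth bar 94 mean [-1.9  0.5] sd [ 4.6 17.6] ang 78.9 z 0.05563212012014884 ((-1.8610187768936157, 0.7374305725097656), (59.01594924926758, 13.477869033813477), 78.99854278564453)
[[240 225 211 180 166 162 162 160 155 155 161 163 162 163 162 158 149 139
  143 170 200 222]
 [238 238 234 210 179 161 146 138 129 131 141 147 155 163 164 164 161 149
  141 141 158 199]
 [240 241 240 221 178 144 113 101  94  94 101 113 131 145 153 161 164 161
  150 142 141 173]
 [241 235 221 165 122 102  87  86  86  84  84  85  94 105 124 147 161 164
  160 149 140 145]
 [237 191 140 105  87  86  87  87  85  88  87  83  83  85  97 123 149 161
  164 160 147 137]
 [216 140  92  83  88  88  89  89  88  90  89  87  85  83  86  99 127 153
  163 165 156 142]
 [142  99  85  87  90  89  91  90  91  93  94  91  89  86  87  89 107 140
  162 166 163 149]
 [100  86  88  89  90  89  90  90  90  93  93  91  93  90  90  90  99 125
  156 166 165 155]
 [ 90  87  89  91  91  89  90  91  92  91  93  93  95  94  94  94  98 110
  135 153 164 159]
 [ 87  92 107 111 116 113 111 108 100  94  95  96  97  98  99  98 101 103
  111 
[... 656 characters left out ...]
89 169]
 [189 123 102  99 101 102 106 106 107 109 109 111 110 111 111 119 138 162
  177 192 181 160]
 [218 160 128 111 106 104 107 108 109 110 112 114 115 115 126 139 157 167
  177 185 171 161]
 [236 214 184 152 129 118 115 112 110 113 118 126 125 130 148 162 168 171
  176 178 167 178]
 [240 237 231 213 189 161 156 144 138 139 153 166 155 152 166 172 171 170
  167 168 184 219]
 [237 236 239 241 238 227 225 218 212 209 213 212 185 175 179 178 174 171
  169 183 219 237]]
191 378 [39.2 25.9]
212 399 [-40.2 -28. ]
s3 depth bar 133 mean [-3.9 -3.9] sd [ 4.9 18.2] ang 78.6 z 0.054908475233301335 ((-2.042440891265869, -2.1420764923095703), (60.99828338623047, 18.202363967895508), 80.10716247558594)
```

play_rows(commands=[[[-0.003,-0.05,0],[0,0,0.1]],[[-0.006,-0.1,0],[0,0,0.2]],[[-0.01,-0.15,0],[0,0,0.258]],[[-0.0137,-0.2,0],[0,0,0.258]],[[-0.0137,-0.24,-0.02],[0,0,0.258]],[[-0.0137,-0.2525,-0.05],[0,0,0.258]],[[-0.0137,-0.2525,-0.07],[0,0,0.258]],[[-0.0137,-0.2525,-0.07],[0,0,0.258]],[[-0.0137,-0.2525,-0.07],[0,0,0.258]]], gripper=0.04)

```text
time_s: 11.02
position: [0.4796, -0.2411, 0.1111]
tcp_rot: [[1.0, 0.001, 0.012], [-0.012, -0.001, 1.0], [0.001, -1.0, -0.001]]
force: [-0.2, -0.5, -0.3]
opening: 0.458
```

```bash
python3 - <<'E'
from h import *
s=read_state();print(s['position'],s['tcp_rot'][:,0],np.degrees(np.arctan2(s['tcp_rot'][1,0],s['tcp_rot'][0,0])),s['joint_positions'],s['opening'])
E
```

```text
[ 0.47962457 -0.24109608  0.1110531 ] [ 9.99924214e-01 -1.22725487e-02  9.75542041e-04] -0.7031832305796852 [-3.86250380e+01  3.52022152e+01  1.01446187e+02  1.07216299e-02
  4.32864698e+01 -3.79296386e+01] 0.45789762537080103
```

play_rows(commands=[[[-0.001,-0.0042,0],[0,0,-0.005]],[[-0.001,-0.0042,-0.015],[0,0,-0.005]],[[-0.001,-0.0042,-0.03],[0,0,-0.005]],[[-0.001,-0.0042,-0.043],[0,0,-0.005]],[[-0.001,-0.0042,-0.053],[0,0,-0.005]],[[-0.001,-0.0042,-0.053],[0,0,-0.005]],[[-0.001,-0.0042,-0.053],[0,0,-0.005]]])

```text
time_s: 11.9
position: [0.4781, -0.2457, 0.0573]
tcp_rot: [[1.0, 0.0, 0.018], [-0.018, -0.0, 1.0], [0.0, -1.0, -0.0]]
force: [-0.2, -0.5, 0.2]
opening: 0.46
```

play_rows(commands=[[[0,0,0],[0,0,0]],[[0,0,0],[0,0,0]],[[0,0,0],[0,0,0]],[[0,0,0],[0,0,0]],[[0,0,0],[0,0,0]],[[0,0,0],[0,0,0]]], gripper=0.005)

```text
time_s: 12.65
position: [0.4815, -0.246, 0.0577]
tcp_rot: [[1.0, 0.007, 0.02], [-0.02, -0.002, 1.0], [0.007, -1.0, -0.002]]
force: [8.8, 4.1, -2.6]
opening: 0.182
```

play_rows(commands=[[[0.0015,0,0],[0,0,0]],[[0.003,0,0],[0,0,0]],[[0.003,0,0],[0,0,0]],[[0.003,0,0],[0,0,0]]])

```text
time_s: 13.15
position: [0.4817, -0.246, 0.0577]
tcp_rot: [[1.0, 0.002, 0.019], [-0.019, -0.001, 1.0], [0.002, -1.0, -0.001]]
force: [3.4, 2.0, 2.2]
opening: 0.183
```

play_rows(commands=[[[0.001,0,0],[0,0,-0.05]],[[0.001,0,0],[0,0,-0.13]],[[0.001,0,0],[0,0,-0.22]],[[0.001,0,0],[0,0,-0.32]],[[0.001,0,0],[0,0,-0.42]],[[0.001,0,0],[0,0,-0.52]],[[0.001,0,0],[0,0,-0.62]],[[0.001,0,0],[0,0,-0.72]],[[0.001,0,0],[0,0,-0.82]],[[0.001,0,0],[0,0,-0.9]]])

```text
time_s: 14.4
position: [0.4815, -0.2458, 0.0576]
tcp_rot: [[0.606, -0.001, 0.796], [-0.796, -0.0, 0.606], [-0.0, -1.0, -0.001]]
force: [0.6, 0.0, 4.0]
opening: 0.183
```

Forces are small and the turn is tracking. I continue to about midway.

play_rows(commands=[[[0,0,0],[0,0,-0.1]],[[0,0,0],[0,0,-0.2]],[[0,0,0],[0,0,-0.3]],[[0,0,0],[0,0,-0.4]],[[0,0,0],[0,0,-0.5]],[[0,0,0],[0,0,-0.6]],[[0,0,0],[0,0,-0.7]],[[0,0,0],[0,0,-0.8]],[[0,0,0],[0,0,-0.9]],[[0,0,0],[0,0,-0.9]]])

```text
time_s: 15.65
position: [0.4814, -0.2455, 0.0576]
tcp_rot: [[-0.244, -0.001, 0.97], [-0.97, 0.001, -0.244], [-0.0, -1.0, -0.001]]
force: [1.0, 1.5, 6.0]
opening: 0.183
```

```bash
cat > st.py <<'E'
from h import *
s=read_state();print(s['time_s'],s['position'],'yaw',np.degrees(np.arctan2(s['tcp_rot'][1,0],s['tcp_rot'][0,0])),s['joint_positions'].round(1),s['opening'],s['force'].round(1),s['moment'].round(2))
E
python3 st.py
```

```text
15.65 [ 0.48141157 -0.24545286  0.05764674] yaw -104.12913918405373 [-38.9  40.8 102.1  -0.   37.1  65.3] 0.1827251660904808 [1.  1.5 6. ] [ 0.19  0.13 -0.09]
```

play_rows(commands=[[[0,0,0],[0,0,0]],[[0,0,0],[0,0,0]],[[0,0,0],[0,0,0]],[[0,0,0],[0,0,0]],[[0,0,0.01],[0,0,0]],[[0,0,0.03],[0,0,0]],[[0,0,0.055],[0,0,0]],[[0,0,0.055],[0,0,0]]], gripper=0.04)

```text
time_s: 16.65
position: [0.4832, -0.2465, 0.1144]
tcp_rot: [[-0.244, 0.004, 0.97], [-0.97, -0.003, -0.244], [0.002, -1.0, 0.005]]
force: [-0.0, -0.9, -0.5]
opening: 0.457
```

play_rows(commands=[[[0,0,0],[0,0,0.15]],[[0,0,0],[0,0,0.3]],[[0,0,0],[0,0,0.46]],[[0,0,0],[0,0,0.62]],[[0,0,0],[0,0,0.78]],[[0,0,0],[0,0,0.94]],[[0,0,0],[0,0,1.1]],[[0,0,0],[0,0,1.26]],[[0,0,0],[0,0,1.42]],[[0,0,0],[0,0,1.57]]])

```text
time_s: 17.9
position: [0.4815, -0.2453, 0.1115]
tcp_rot: [[0.971, -0.001, 0.241], [-0.241, 0.001, 0.971], [-0.001, -1.0, 0.001]]
force: [0.2, 0.1, 0.6]
opening: 0.457
```

play_rows(commands=[[[0,0,0],[0,0,0.15]],[[0,0,0],[0,0,0.3]],[[0,0,0],[0,0,0.46]],[[0,0,0],[0,0,0.62]],[[0,0,0],[0,0,0.78]],[[0,0,0],[0,0,0.94]],[[0,0,0],[0,0,1.1]],[[0,0,0],[0,0,1.26]],[[0,0,0],[0,0,1.42]],[[0,0,0],[0,0,1.57]]])

```text
time_s: 19.15
position: [0.4815, -0.2452, 0.1115]
tcp_rot: [[0.241, -0.001, -0.97], [0.97, 0.001, 0.241], [0.001, -1.0, 0.001]]
force: [0.9, -0.2, -0.7]
opening: 0.46
```

```bash
python3 st.py
```

```text
19.15 [ 0.48151727 -0.24524823  0.1115104 ] yaw 76.03728683472093 [ -38.8   35.4  100.8   -0.    43.9 -114.9] 0.45991861078447716 [ 0.9 -0.2 -0.7] [ 0.04 -0.02  0.02]
```

play_rows(commands=[[[0,0,-0.015],[0,0,0]],[[0,0,-0.03],[0,0,0]],[[0,0,-0.044],[0,0,0]],[[0,0,-0.054],[0,0,0]],[[0,0,-0.054],[0,0,0]],[[0,0,-0.054],[0,0,0]]])

```text
time_s: 19.9
position: [0.4822, -0.2458, 0.0583]
tcp_rot: [[0.246, 0.0, -0.969], [0.969, -0.0, 0.246], [-0.0, -1.0, -0.0]]
force: [0.1, -0.1, -0.2]
opening: 0.459
```

play_rows(commands=[[[0,0,0],[0,0,0]],[[0,0,0],[0,0,0]],[[0,0,0],[0,0,0]],[[0,0,0],[0,0,0]],[[0,0,0],[0,0,0]]], gripper=0.005)

```text
time_s: 20.52
position: [0.4821, -0.2456, 0.0585]
tcp_rot: [[0.246, 0.0, -0.969], [0.969, -0.0, 0.246], [0.0, -1.0, -0.0]]
force: [0.1, 1.1, 2.9]
opening: 0.18
```

play_rows(commands=[[[0,0,0],[0,0,-0.05]],[[0,0,0],[0,0,-0.13]],[[0,0,0],[0,0,-0.22]],[[0,0,0],[0,0,-0.32]],[[0,0,0],[0,0,-0.42]],[[0,0,0],[0,0,-0.52]],[[0,0,0],[0,0,-0.62]],[[0,0,0],[0,0,-0.72]],[[0,0,0],[0,0,-0.82]],[[0,0,0],[0,0,-0.9]]])

```text
time_s: 21.78
position: [0.482, -0.2458, 0.0585]
tcp_rot: [[0.913, -0.0, -0.408], [0.408, -0.0, 0.913], [-0.0, -1.0, -0.0]]
force: [0.1, -0.2, 2.5]
opening: 0.184
```

```bash
python3 st.py
```

```text
21.775 [ 0.48195859 -0.24578724  0.05851896] yaw 24.05880446346956 [-38.8  40.7 102.1  -0.   37.2 -62.9] 0.18403359278749493 [ 0.1 -0.2  2.5] [-0.09  0.16  0.09]
```

play_rows(commands=[[[0,0,0],[0,0,-0.1]],[[0,0,0],[0,0,-0.2]],[[0,0,0],[0,0,-0.3]],[[0,0,0],[0,0,-0.4]],[[0,0,0],[0,0,-0.5]],[[0,0,0],[0,0,-0.6]],[[0,0,0],[0,0,-0.7]],[[0,0,0],[0,0,-0.78]],[[0,0,0],[0,0,-0.84]],[[0,0,0],[0,0,-0.84]]])

```text
time_s: 23.02
position: [0.4818, -0.2458, 0.0585]
tcp_rot: [[0.914, -0.0, 0.405], [-0.405, -0.0, 0.914], [-0.0, -1.0, -0.0]]
force: [-1.4, -1.2, 3.3]
opening: 0.182
```

```bash
python3 st.py
```

```text
23.025 [ 0.48175874 -0.24580201  0.05851662] yaw -23.903472704747738 [-38.9  40.7 102.1  -0.   37.2 -14.9] 0.1822375305838856 [-1.4 -1.2  3.3] [-0.23  0.4  -0.05]
```

play_rows(commands=[[[0,0,0],[0,0,-0.02]],[[0,0,0],[0,0,-0.04]],[[0,0,0],[0,0,-0.04]]])

```text
time_s: 23.4
position: [0.4818, -0.2458, 0.0585]
tcp_rot: [[0.897, -0.0, 0.442], [-0.442, -0.0, 0.897], [-0.0, -1.0, -0.0]]
force: [-1.3, -0.7, 5.1]
opening: 0.181
```

```bash
python3 st.py
```

```text
23.4 [ 0.48176798 -0.24579281  0.05850967] yaw -26.225898746314 [-38.9  40.7 102.1  -0.   37.2 -12.6] 0.181371369880493 [-1.3 -0.7  5.1] [-0.29  0.48  0.01]
```

play_rows(commands=[[[0,0,0],[0,0,-0.015]],[[0,0,0],[0,0,-0.03]],[[0,0,0],[0,0,-0.03]]])

```text
time_s: 23.78
position: [0.4817, -0.2458, 0.0585]
tcp_rot: [[0.885, -0.001, 0.465], [-0.465, -0.001, 0.885], [-0.0, -1.0, -0.001]]
force: [-2.4, -0.9, 5.1]
opening: 0.187
```

```bash
python3 st.py
```

```text
23.775 [ 0.48174719 -0.24576825  0.05851059] yaw -27.73406570416662 [-3.880e+01  4.070e+01  1.021e+02 -1.000e-01  3.720e+01 -1.100e+01] 0.18703021626070096 [-2.4 -0.9  5.1] [-0.12  0.44  0.65]
```

play_rows(commands=[[[0,0,0],[0,0,-0.015]],[[0,0,0],[0,0,-0.03]],[[0,0,0],[0,0,-0.03]]])

```text
time_s: 24.15
position: [0.4817, -0.2458, 0.0585]
tcp_rot: [[0.871, -0.001, 0.491], [-0.491, -0.001, 0.871], [-0.0, -1.0, -0.001]]
force: [-1.9, 0.1, 5.4]
opening: 0.187
```

```bash
python3 st.py
```

```text
24.15 [ 0.48174492 -0.24578336  0.05849755] yaw -29.423816589662017 [-3.880e+01  4.070e+01  1.021e+02 -1.000e-01  3.720e+01 -9.300e+00] 0.18698369121136915 [-1.9  0.1  5.4] [-0.14  0.46  0.77]
```

The twist moment jumped from 0 to 0.77 N m at the predicted angle, so the dial is at the stop. I release, lift out, move clear and look.

play_rows(commands=[[[0,0,0],[0,0,0]],[[0,0,0],[0,0,0]],[[0,0,0],[0,0,0]],[[0,0,0],[0,0,0]],[[0,0,0.01],[0,0,0]],[[0,0,0.03],[0,0,0]],[[0,0,0.06],[0,0,0]],[[0,0,0.1],[0,0,0]],[[0,0,0.15],[0,0,0]],[[0,0,0.19],[0,0,0]]], gripper=0.04)

```text
time_s: 25.4
position: [0.4821, -0.2457, 0.251]
tcp_rot: [[0.869, 0.002, 0.495], [-0.495, -0.001, 0.869], [0.002, -1.0, -0.0]]
force: [0.8, 0.2, -1.4]
opening: 0.458
```

play_rows(commands=[[[0,0.05,0],[0,0,0]],[[0,0.1,0],[0,0,0]],[[0,0.15,0],[0,0,0]],[[0,0.2,0],[0,0,0]],[[-0.02,0.26,0],[0,0,0]],[[-0.04,0.32,0],[0,0,0]],[[-0.06,0.38,0],[0,0,0]],[[-0.08,0.44,0],[0,0,0]],[[-0.1,0.5,0],[0,0,0]],[[-0.12,0.55,0],[0,0,0]]])

```text
time_s: 26.65
position: [0.3612, 0.3064, 0.2491]
tcp_rot: [[0.869, 0.002, 0.495], [-0.495, 0.001, 0.869], [0.001, -1.0, 0.001]]
force: [0.6, -0.4, -0.4]
opening: 0.46
```

play_rows(commands=[[[-0.02,0.05,0],[0,0,0]],[[-0.04,0.1,0],[0,0,0]],[[-0.06,0.15,0],[0,0,0]],[[-0.08,0.2,0],[0,0,0]],[[-0.08,0.2,0],[0,0,0]],[[-0.08,0.2,0],[0,0,0]]])

```text
time_s: 27.4
position: [0.2816, 0.5038, 0.2484]
tcp_rot: [[0.869, -0.0, 0.494], [-0.494, -0.001, 0.869], [0.0, -1.0, -0.001]]
force: [-0.0, 0.1, -0.2]
opening: 0.461
```

```bash
python3 - <<'E'
from h import *
b=snap('scene','s4');a=snap('top','t4')
A=a['frame'][120:260,150:500];A=cv2.resize(A,(800,320),interpolation=2)
D=cv2.resize(b['frame'][120:300,190:470],None,fx=1.55,fy=1.55,interpolation=2)
C=cv2.resize(a['frame'][165:235,350:435],None,fx=4,fy=4,interpolation=2)
im=np.zeros((600,800,3),np.uint8);im[:320]=A;im[320:320+D.shape[0],:D.shape[1]]=D[:280];im[320:600,440:780]=C[:280]
cv2.imwrite('pics/c4.png',im[:,:,::-1])
E
python3 st.py; python3 dial.py t4 s4 | grep bar
```

```text
27.5 [0.2822773  0.50313199 0.24837965] yaw -29.749983483023712 [49.6 26.5 89.1 -0.  64.5 79.4] 0.4573087666382314 [0.1 0.1 0.7] [-0.08  0.09  0.02]
t4 depth bar 95 mean [-0.7  1.6] sd [ 4.7 17.6] ang 54.6 z 0.05550704921301497 ((-0.5963678359985352, 1.0613727569580078), (60.26469421386719, 16.104154586791992), 54.05207824707031)
s4 depth bar 115 mean [-3.9 -2.8] sd [ 4.7 18.1] ang 54.5 z 0.05461458100800487 ((-1.882272720336914, -1.5715274810791016), (59.76994323730469, 16.14865493774414), 54.11907196044922)
```

View pics/c4.png

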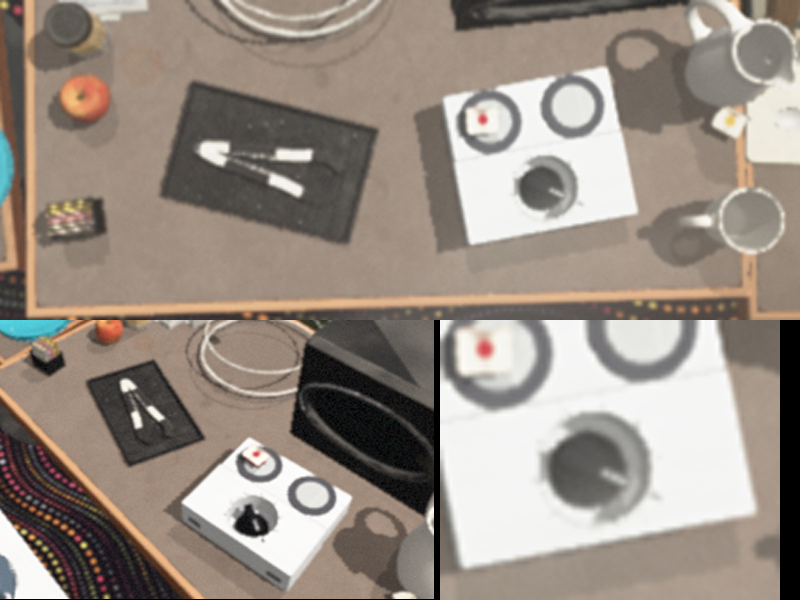

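The tongs lie flat lengthwise inside the tray, at (195–340, 140–205). The steel line points lower right at (557,192), toward the end rib. The bar measures −125.7° against −126.05° expected at the stop, and the tub, apple, caddy and mug have not moved.

```bash
python3 -c "
from rig import *
print(hand_in())"
```

```text
the job is handed in; nothing more can be done
None
```

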